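# Lock a spring channel nut against the stop

### The arm

A 6-joint arm with a two-finger parallel gripper is mounted at the origin on the work surface. World frame = base frame: x ahead of the robot, y to its left, z up, the work surface at z = 0. Lengths are in m, angles in rad, forces in N, time in s.
With the tool pointing down it reaches from about 0.375 to 0.9 m from the base axis. Payload 3.1 kg.
Tool frame: the origin (TCP) lies where the fingers leave the gripper's body, on its centre line; the fingertips stand 70 mm ahead of it and the grasp point (between the pads) lies 51 mm ahead of it (robot.tip_reach is the distance from the TCP to the fingertips, in m); z points along the fingers, y is the line along which they close (so a half turn about z gives the same grasp; the last joint's range is limited). The gripper opens to 87 mm and grips with 3 to 60 N. Pads are 19 mm wide; open, the fingers measure 117 mm over their backs; the gripper's body (75 mm by 190 mm) begins 51 mm behind the grasp point.
Start: joints at [-1.484, 0.527, 1.433, -0, 1.181, -0.178], TCP at [0.164, -0.603, 0.292] pointing down, gripper open.
Joint ranges: [-3.08, 3.08], [-0.75, 2.2], [0.22, 2.44], [-1.43, 4.57], [0, 2.65], [-2.85, 2.85]. Speed limits (rad/s): [2.79, 2.79, 3.14, 3.14, 3.14, 3.14].

### API

Orientations are given as a unit quaternion [x, y, z, w].
In Python, from rig import robot gives the robot as it stands.
- The arm moves only by the tool carry_out, never from a script. Its argument "rows" is a list that holds one entry, the list of rows, each a list of 6 numbers: the shift along the tool's x, y, z in mm, then the turn, a rotation vector about the tool's x, y, z in units of 8 degrees (1.0 is 8 degrees). A call has 1 to 20 rows; each row is the pose to reach, as a shift and turn from the pose commanded when the call began, along the tool's axes at that moment; what a row does not reach only later rows make up. A row lasts 1/10 s, in which the tool goes at most 50 mm and 8.59 degrees, less where a joint would pass 70% of its speed; a pose out of reach is approached as far as the arm can. A call with a gripper value outside its range is refused whole. "fingers" is the opening, from 0 (shut) to 1 (fully open), set as the call begins (left out, the last holds). The fingers move at their own pace and stop on an object; "grip_force" is the grip in N (left out, the last holds). Time passes only in rows, so rows that repeat a pose let the fingers close. It gives the time, the measured TCP pose, the force and the opening at its end, in the units of the state.
- robot.get_obs(): the state, without advancing time (a new reading comes with each control period).
- robot.camera(name): name is "scene" or "top" or "wrist"; returns a dict with "color" (480x640x3 uint8, red, green, blue), "depth" (480x640 float32, m along the optical axis (not along the pixel's ray), 0 where there is no reading), "K" (3x3 intrinsics, pixels), "camera_from_world" (4x4, takes a point from world to camera coordinates). Camera axes: x right, y down, z forward; pixel columns grow to the right and rows downward; lengths in m; the calibration is good to about 2 mm. A picture is of the moment at which its call begins.
- robot.hand_in(): hands the job in, once; it reports no verdict.
The state is a dict: "time": time; "q": joint angles; "joint_velocities": joint speeds; "joint_torque": joint torques, N m; "position": TCP position; "tool_rot": TCP orientation; "ft_force": force on the tool from outside, world axes, zero at the start; "moment": the same for the moment, N m; "grip_width": finger opening in m.
Only numpy, scipy, OpenCV 4.12 (cv2) and the standard library are available. Lean on these libraries where they do the work, as an engineer would, in place of code of your own. Each camera call takes 0.05 s, during which the arm holds its last target. There are 200 camera calls.

### The job

Lift the spring nut by its orange wing from the wooden holder, put it into the slot of the channel with its bar lengthways, push it down against its spring and give it a quarter turn so that the bar lies across under the lips. Slide it along against the blue stop until the stop's red plunger is about half pushed in, never hard to its end, then let go so that the nut springs up with its grooves on both lips. Do not force anything against the channel, and leave the other things where they are.

Things in the scene. Friction and masses are not known exactly. Their poses are not given: they have to be found in the camera images.
- nut: loose spring nut, about 0.1 kg. Origin: centre of its steel bar's underside, z up. Bar 35 mm long on its x, 19 mm wide on y (13 at the ends), 9 mm thick; two grooves cross its top, 9 to 14.5 mm either side of the middle along x, 2.5 mm deep. On the bar a round black collar, diameter 18 mm, z 9 to 35 mm, topped by the wing. Starts upright in the holder, bar on the block's top
- nut_grip (a point): centre of the nut's orange wing grip, 48 mm above the nut's origin, same axes as the nut. The wing is 14 mm thick along the nut's x, 34 mm long along its y (so it stands across the bar), 26 mm high, z 35 to 61 mm above the nut's origin. It needs a firm grip, 60 N if possible, near this point: in a light grip the nut tips as it is slid
- nut_foot (a point): tip of the nut's sprung round foot when free, 20 mm below the nut's origin (this point does not move with the spring). Foot diameter 16 mm, slippery. It starts to yield at 4 N, takes 0.5 N more per mm, and bottoms hard after 12 mm
- channel: fixed aluminium strut channel on the desk, slot up. Origin: centre of its underside, x along its length towards the stop, z up. 260 mm long plus 4 mm black end caps, 44 mm wide, 32 mm high, inside 40 mm wide, floor 2.5 mm thick. A foot 4 mm high sticks out 30 mm on each side near the ends. A blue stop is clamped somewhere on its +x half; the -x half is free
- slot (a point): middle of the slot at the channel's top, 32 mm above its underside, same axes. Slot 22 mm wide; the lips' edges (11 to 13 mm from the middle) turn down to 25 mm above the channel's underside. The nut turns, either way, only while its origin is under 16 mm above the channel's underside (13 to 14.5 is good; its foot bottoms at 10.5). Across and let go, it springs up to 18.5 mm
- plunger (a joint): travel in m of the red sprung plunger of the stop: 0 free, grows towards the channel's +x, hard end 0.008; 0.4 N to start, then 0.4 N per mm. It sticks out 38 mm from the block (34 long, 50 wide, 16 mm above the channel), diameter 10, axis 7.5 mm above the channel's top; meets the nut's collar. Its free tip lies 0 to 55 mm from the channel's middle (+x). May spring back 1 to 3 mm at release
- holder: fixed wooden block holding the nut, 60 mm by 110 mm (x, y) and 28 mm high; origin centre of the underside. The nut's hole is 25 mm off the centre along -y; a smaller empty hole lies at +y.
- tape: loose roll of masking tape, 100 mm diameter, 24 mm high, a bystander
- wrench: loose steel wrench 160 mm long, lying, a bystander
- plate: loose rectangular steel washer plate 50 x 40 x 6 mm, a bystander
- offcut: loose channel offcut 60 x 44 x 32 mm, a bystander
- bottle: loose water bottle 200 mm high, green cap, a bystander
- tumbler: loose blue tumbler with an orange lid, 170 mm high, a bystander
- pencup: loose black cup 100 mm high, a bystander
Not all that is in view belongs to the job. What is shaped like the nut but green, pink or yellow is not meant.

How it is judged:
By the outcome, as a careful person would: the job done as asked, in the order asked, and still so for the second after the job is handed in, with the robot touching nothing.
It also fails if it takes over 72 s, if anything falls off the work surface, if the arm or the gripper's body presses on something with over 40 N, if the wrist force passes 120 N, or if a joint passes its speed limit or range.

## Working session

There is one attempt and no reset: what is moved stays moved. The work goes in short steps, Python scripts to look and compute and a tool call to move; the robot and the scene stay as the last step left them, time stands still between calls to the robot, and variables do not carry over. Pictures are saved under pics/ and viewed, on a budget of 10 in all, crops included, one or two more only if the job needs it, and the job is handed in when it is done.

Besides the shell and the picture viewer there is one more tool, called after "Emit:" by a JSON object that holds its "fn" and its "kwargs", one argument or row to a line. carry_out: Moves the arm, as the interface text tells. Its arguments: {"type":"object","properties":{"rows":{"type":"array"},"fingers":{"type":"number"},"grip_force":{"type":"number"}},"required":["rows"]}

```bash
mkdir -p pics; ls
cat > h.py <<'E'
import numpy as np, cv2
from rig import robot
from scipy.spatial.transform import Rotation as R
def snap(n,name=None):
    c=robot.camera(n)
    if name: cv2.imwrite(f'pics/{name}.png',c['color'][:,:,::-1])
    np.savez(f'pics/{name or n}.npz',**c)
    return c
def load(name): return dict(np.load(f'pics/{name}.npz'))
def ray(c,u,v):
    T=np.linalg.inv(c['camera_from_world']); d=T[:3,:3]@np.linalg.solve(c['K'],[u,v,1.]); return T[:3,3],d
def onz(c,u,v,z):
    o,d=ray(c,u,v); return o+d*(z-o[2])/d[2]
def px(c,p):
    q=c['camera_from_world']@np.append(p,1); w=c['K']@q[:3]; return w[:2]/w[2]
def cloud(c):
    v,u=np.mgrid[:480,:640]; d=c['depth']; r=np.stack([u,v,np.ones_like(u)],-1)@np.linalg.inv(c['K']).T*d[...,None]
    T=np.linalg.inv(c['camera_from_world']); return r@T[:3,:3].T+T[:3,3]
E
python3 - <<'E'
from h import *
for n in('top','scene'):
    c=snap(n,n+'0'); print(n,c['K'][0],np.linalg.inv(c['camera_from_world'])[:3].round(3))
print(robot.get_obs())
E
```

```text
pics
top [603.86782145   0.         307.79207517] [[ 0.015 -0.996  0.087  0.446]
 [-1.    -0.014  0.009 -0.011]
 [-0.008 -0.087 -0.996  1.382]]
scene [475.64693494   0.         323.65783163] [[ 0.787  0.471 -0.4    0.92 ]
 [ 0.617 -0.585  0.526 -0.496]
 [ 0.014 -0.661 -0.751  0.788]]
{'time': 0.1, 'q': array([-1.48448304e+00,  5.28341554e-01,  1.43375492e+00, -1.72082111e-05,
        1.18141288e+00, -1.78495424e-01]), 'joint_velocities': array([-0.00013972, -0.0024122 , -0.00338487, -0.00175416,  0.00123387,
       -0.00071868]), 'joint_torque': array([-4.18213640e-04, -4.40987062e+01, -1.77150321e+01,  6.35729567e-02,
        5.33653633e-02, -4.77833930e-05]), 'position': array([ 0.16355985, -0.60267993,  0.29139493]), 'tool_rot': array([ 9.91246454e-01,  1.32021018e-01,  3.62072920e-05, -9.57698875e-04]), 'ft_force': array([ 0.26372533,  0.22098672, -0.07083041]), 'moment': array([ 0.01501508, -0.01823288, -0.0279942 ]), 'grip_width': 0.08736530881980625}
```

View pics/top0.png

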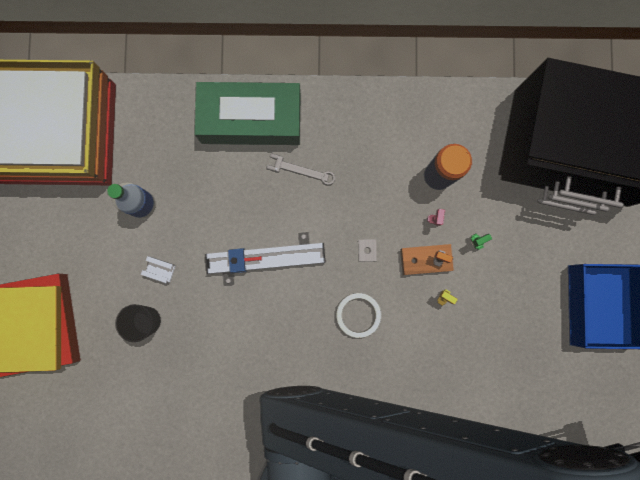

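View pics/scene0.png

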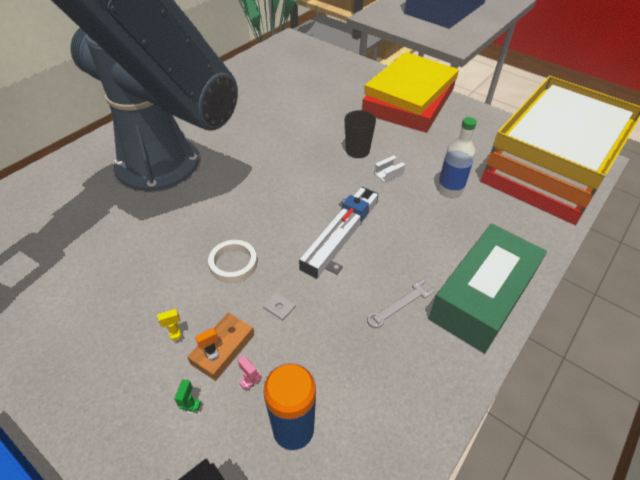

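Top view: the orange wing on the holder is at (442,258), scene (207,339). Look-alikes are pink (437,217), green (481,241), yellow (447,297), and the tumbler's orange lid (454,160). The orange one on the wooden holder is the one meant. The channel runs from (207,263) to (324,253), with the stop at (236,260) and the red plunger to about (262,259).

Run:
```python
from h import *
c=load('top0');im=c['color'];P=cloud(c)
a=cv2.resize(im[235:285,395:470],None,fx=5,fy=5,interpolation=cv2.INTER_CUBIC)
b=cv2.resize(im[225:292,195:335],None,fx=5,fy=5,interpolation=cv2.INTER_CUBIC)
o=np.zeros((600,720,3),np.uint8);o[:250,:375]=a;o[255:590,:700]=b
s=load('scene0')['color'];o[:250,380:720]=cv2.resize(s[310:380,180:275],(340,250),interpolation=cv2.INTER_CUBIC)
cv2.imwrite('pics/crop1.png',o[:,:,::-1])
hsv=cv2.cvtColor(im,cv2.COLOR_RGB2HSV).astype(int)
z=P[...,2]
def rep(n,m):
    v,u=np.nonzero(m); q=P[v,u]; print(n,len(u),'px',u.min(),u.max(),v.min(),v.max(),'med',np.median(q,0).round(4),'z pct',np.percentile(q[:,2],[5,50,95]).round(3))
    return q
box=lambda u0,u1,v0,v1:(np.indices((480,640))[1]>=u0)&(np.indices((480,640))[1]<u1)&(np.indices((480,640))[0]>=v0)&(np.indices((480,640))[0]<v1)
nut=box(425,465,240,280)
rep('holder/nut z>15',nut&(z>.015))
q=rep('wing z>70',nut&(z>.075)); 
def rect(q):
    r=cv2.minAreaRect((q[:,:2]*1000).astype(np.float32)); print('   rect mm',np.round(r[0],1),np.round(r[1],1),round(r[2],1)); return r
rect(q)
q=rep('holder',box(395,460,235,285)&(z>.015)&(z<.045));rect(q)
ch=box(195,335,225,292)
q=rep('chan',ch&(z>.024)&(z<.040));rect(q)
q=rep('stop',ch&(z>.043));rect(q)
q=rep('red',ch&(hsv[...,1]>120)&((hsv[...,0]<8)|(hsv[...,0]>172)));rect(q)
```

```text
holder/nut z>15 739 px 425 463 244 273 med [ 0.5195 -0.2865  0.03  ] z pct [0.025 0.03  0.091]
wing z>70 129 px 433 463 252 273 med [ 0.5214 -0.2894  0.0893] z pct [0.078 0.089 0.095]
   rect mm [ 492.8 -158.2] [ 27.2 307.6] 12.4
holder 1180 px 401 453 244 274 med [ 0.5176 -0.2606  0.0288] z pct [0.024 0.029 0.035]
   rect mm [ 520.  -266.3] [ 60.  111.5] 5.7
chan 1123 px 205 325 243 273 med [0.5164 0.083  0.0324] z pct [0.028 0.032 0.037]
   rect mm [516.8  97.4] [ 52.8 268.4] 5.7
stop 404 px 198 334 227 290 med [0.5106 0.1562 0.0487] z pct [0.044 0.049 1.382]
   rect mm [493.8  82.5] [202.1  55.2] 78.4
red 51 px 244 260 257 260 med [0.5139 0.1238 0.0443] z pct [0.039 0.044 0.048]
   rect mm [514.6 124.4] [ 6.9 36.8] 8.0
```

View pics/crop1.png

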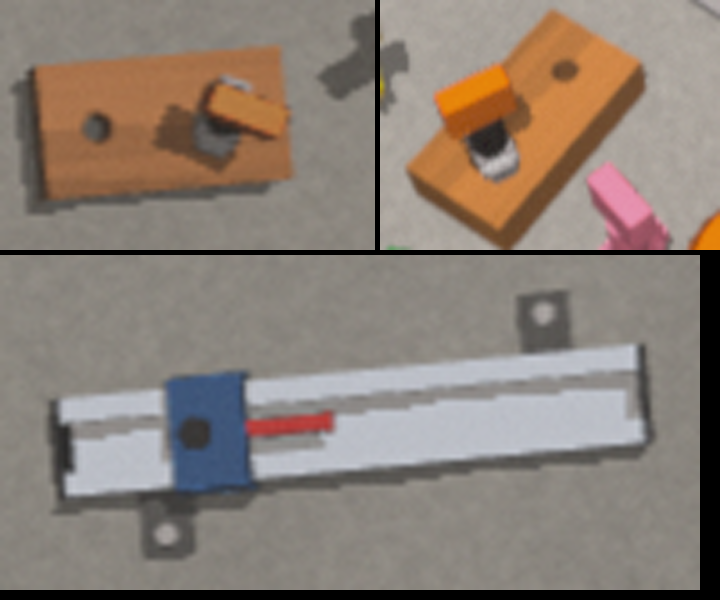

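Crop: the orange wing sits on the black collar over the wooden holder at crop (250,108), as described. The channel, blue stop and red plunger are clear. I'll refine the wing pose and work out the approach.

```bash
cat >> h.py <<'E'
def go(p,yang=None,tilt0=True):
    """shift (mm, tool axes) and turn (units of 8 deg) to TCP p with tool straight down, tool y at world angle yang (deg)"""
    o=robot.get_obs(); R0=R.from_quat(o['tool_rot']); m=R0.as_matrix()
    a=np.radians(yang); y=np.array([np.cos(a),np.sin(a),0]); z=np.array([0,0,-1.]); x=np.cross(y,z)
    R1=R.from_matrix(np.c_[x,y,z]); rv=(R0.inv()*R1).as_rotvec()
    sh=m.T@(np.array(p)-o['position'])*1000
    print('t',round(o['time'],2),'pos',o['position'].round(4),'yang',round(np.degrees(np.arctan2(m[1,1],m[0,1])),2),'F',o['ft_force'].round(1),'w',round(o['grip_width'],4))
    print(' shift',sh.round(1),'turn',np.round(np.degrees(rv)/8,2))
E
python3 - <<'E'
from h import *
c=load('top0');P=cloud(c);z=P[...,2];im=c['color']
hsv=cv2.cvtColor(im,cv2.COLOR_RGB2HSV).astype(int)
m=np.zeros((480,640),bool);m[240:280,425:465]=1
w=m&(hsv[...,1]>200)&(hsv[...,2]>150)
for nm,k in(('col',w),('z',m&(z>.078)&(z<.1))):
    v,u=np.nonzero(k);q=np.array([onz(c,a,b,.089) for a,b in zip(u,v)])
    r=cv2.minAreaRect((q[:,:2]*1000).astype(np.float32));C=np.cov(q[:,:2].T);e=np.linalg.eigh(C)[1][:,1]
    print(nm,len(u),r,q.mean(0),np.degrees(np.arctan2(e[1],e[0])))
go([.48,-.287,.29],-20)
E
```

```text
Traceback (most recent call last):
IndexError: too many indices for array: array is 1-dimensional, but 2 were indexed
```

Run:
```python
from h import *
c=load('top0');P=cloud(c);z=P[...,2];im=c['color']
hsv=cv2.cvtColor(im,cv2.COLOR_RGB2HSV).astype(int)
print(hsv[258,442],hsv[250,420],hsv[256:262,436:450,1],hsv[256:262,436:450,2])
k=np.zeros((480,640),bool);k[240:280,425:465]=1;k&=(z>.078)&(z<.1)
v,u=np.nonzero(k);q=np.array([onz(c,a,b,.089) for a,b in zip(u,v)])
print(len(u),cv2.minAreaRect((q[:,:2]*1000).astype(np.float32)),q.mean(0))
e=np.linalg.eigh(np.cov(q[:,:2].T))[1][:,1];print(np.degrees(np.arctan2(e[1],e[0])))
go([.48,-.287,.29],-20)
```

```text
[ 14 166 177] [ 12 140 173] [[154 160 162 161 162 163 163 164 163 159 161 162 164 161]
 [128 160 169 167 161 163 164 161 163 164 166 163 162 165]
 [ 76 135 141 158 169 170 166 164 164 163 163 163 164 165]
 [ 22  52  88 122 137 139 165 167 165 164 166 166 164 166]
 [ 20  29  49  49  58 105 118 134 149 169 172 166 165 166]
 [ 22  20  29  16  33  29  63 123 139 138 146 156 173 168]] [[116 166 183 184 184 181 181 180 182 184 184 183 182 182]
 [ 82 123 163 176 182 183 182 184 183 179 180 181 180 181]
 [ 67  70  83 108 155 174 177 182 182 183 183 183 180 181]
 [ 58  44  55  69  80  88 119 163 176 183 183 181 182 181]
 [ 75  52  42  47  48  56  69  84 101 148 172 178 182 183]
 [ 83  65  52  48  46  53  57  87  88  89  89 118 158 173]]
116 ((522.1448364257812, -290.0352478027344), (35.953948974609375, 14.808466911315918), 68.8011703491211) [ 0.52192921 -0.29047393  0.089     ]
70.74529336963192
t 0.1 pos [ 0.1636 -0.6027  0.2914] yang -74.83 F [ 0.3  0.2 -0.1] w 0.0874
 shift [ 388.  -221.9    1.9] turn [-0.01 -0.01 -6.85]
```

Emit:
{"fn": "carry_out", "kwargs": {
  "rows": [
    [[388,-222,0,0,0,-6.85],[388,-222,0,0,0,-6.85],[388,-222,0,0,0,-6.85],[388,-222,0,0,0,-6.85],[388,-222,0,0,0,-6.85],[388,-222,0,0,0,-6.85],[388,-222,0,0,0,-6.85],[388,-222,0,0,0,-6.85],[388,-222,0,0,0,-6.85],[388,-222,0,0,0,-6.85],[388,-222,0,0,0,-6.85],[388,-222,0,0,0,-6.85],[388,-222,0,0,0,-6.85],[388,-222,0,0,0,-6.85]]
  ],
  "fingers": 1
}}

```text
time: 1.5
position: [0.4791, -0.2886, 0.2922]
tool_rot: [0.82, 0.572, -0.0, -0.0]
ft_force: [0.1, -0.2, -0.0]
grip_width: 0.0871
```

Run:
```python
from h import *
c=snap('wrist','w1');print(np.linalg.inv(c['camera_from_world'])[:3].round(3))
go([.522,-.290,.2],-20)
```

```text
[[ 0.939 -0.329 -0.104  0.508]
 [-0.345 -0.895 -0.284 -0.213]
 [ 0.     0.302 -0.953  0.386]]
t 1.55 pos [ 0.4792 -0.2885  0.2922] yang -20.15 F [ 0.6 -0.7  0.1] w 0.087
 shift [13.3 40.7 92.2] turn [-0.    0.   -0.02]
```

View pics/w1.png

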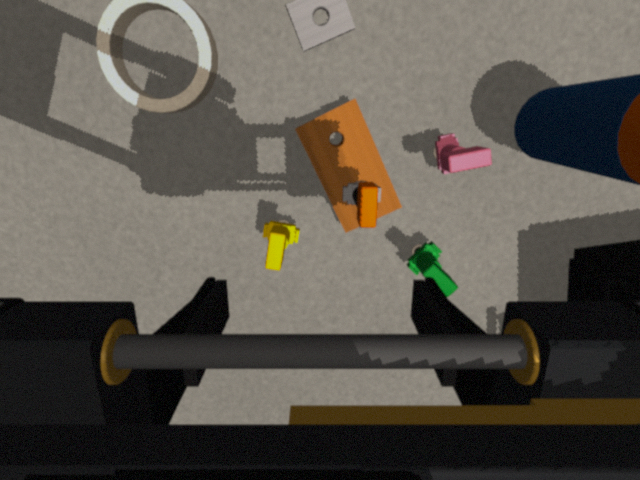

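The wrist view shows the orange wing upright in the image at (369,205), so the yaw fits. Yellow (278,245), green (433,268) and pink (465,155) are the decoys.

```bash
cat >> h.py <<'E'
def wing(c,u0,u1,v0,v1,z0,z1,zt):
    P=cloud(c);k=np.zeros((480,640),bool);k[v0:v1,u0:u1]=1
    hsv=cv2.cvtColor(c['color'],cv2.COLOR_RGB2HSV).astype(int)
    k&=(P[...,2]>z0)&(P[...,2]<z1)&(hsv[...,1]>90)
    v,u=np.nonzero(k);q=np.array([onz(c,a,b,zt) for a,b in zip(u,v)])
    r=cv2.minAreaRect((q[:,:2]*1000).astype(np.float32)); e=np.linalg.eigh(np.cov(q[:,:2].T))[1][:,1]
    print('wing n',len(u),'rect',np.round(r[0],1),np.round(r[1],1),round(r[2],1),'mean',q.mean(0).round(4),'long ax',round(np.degrees(np.arctan2(e[1],e[0])),1),'zmed',np.median(P[k][:,2]).round(4))
    return k
E
python3 - <<'E'
from h import *
c=load('w1');wing(c,340,400,165,240,.084,.1,.089)
wing(c,340,400,165,240,.084,.0945,.089)
P=cloud(c)
for n,u,v in(('yellow',278,245),('green',440,275),('pink',480,158),('tum',625,130)): print(n,P[v,u].round(3))
go([.522,-.290,.128],-20)
E
```

```text
wing n 743 rect [ 519.5 -293.1] [34.5 14.4] 69.8 mean [ 0.5195 -0.2929  0.089 ] long ax 69.6 zmed 0.0897
wing n 743 rect [ 519.5 -293.1] [34.5 14.4] 69.8 mean [ 0.5195 -0.2929  0.089 ] long ax 69.6 zmed 0.0897
yellow [ 0.438 -0.301  0.082]
green [ 0.56  -0.375  0.082]
pink [ 0.615 -0.288  0.083]
tum [ 0.679 -0.286  0.146]
t 1.55 pos [ 0.4792 -0.2885  0.2922] yang -20.15 F [ 0.6 -0.7  0.1] w 0.087
 shift [ 13.3  40.7 164.2] turn [-0.    0.   -0.02]
```

Emit:
{"fn": "carry_out", "kwargs": {
  "rows": [
    [[13,40,0,0,0,0],[13,41,50,0,0,0],[13,41,100,0,0,0],[13,41,140,0,0,0],[13,41,158,0,0,0],[13,41,158,0,0,0],[13,41,158,0,0,0]]
  ],
  "fingers": 0.6
}}

```text
time: 2.25
position: [0.523, -0.29, 0.1345]
tool_rot: [0.82, 0.573, 0.0, 0.0]
ft_force: [0.1, -0.7, 0.2]
grip_width: 0.0526
```

Emit:
{"fn": "carry_out", "kwargs": {
  "rows": [
    [[0,0,0,0,0,0],[0,0,0,0,0,0],[0,0,0,0,0,0],[0,0,0,0,0,0],[0,0,0,0,0,0],[0,0,0,0,0,0],[0,0,0,0,0,0],[0,0,0,0,0,0],[0,0,0,0,0,0],[0,0,0,0,0,0]]
  ],
  "fingers": 0,
  "grip_force": 60
}}

```text
time: 3.25
position: [0.5229, -0.2892, 0.1341]
tool_rot: [0.819, 0.573, -0.0, -0.0]
ft_force: [-1.0, 0.4, -0.6]
grip_width: 0.0133
```

Run:
```python
from h import *
go([.521,-.292,.134],-20)
# refine channel pose meanwhile from top image
c=load('top0');P=cloud(c);z=P[...,2];im=c['color'];hsv=cv2.cvtColor(im,cv2.COLOR_RGB2HSV).astype(int)
k=np.zeros((480,640),np.uint8);k[238:278,200:330]=1
k=(k>0)&(hsv[...,1]<40)&(hsv[...,2]>175)
print('bright',k.sum())
m=cv2.morphologyEx(k.astype(np.uint8),cv2.MORPH_CLOSE,np.ones((9,9)))
q=np.array([onz(c,a,b,.032)[:2] for b,a in np.argwhere(m)])*1000
print(cv2.minAreaRect(q.astype(np.float32)))
# lip outer edges: for each column, upper and lower ends of bright, to world, line fit
up=[];lo=[]
for u in list(range(252,318)):
    v=np.nonzero(k[:,u])[0]
    if len(v)>4: up.append(onz(c,u,v.min()-.5,.032)[:2]);lo.append(onz(c,u,v.max()+.5,.032)[:2])
for nm,a in(('far',up),('near',lo)):
    a=np.array(a);f=np.polyfit(a[:,1],a[:,0],1);print(nm,f,'x at y=.09',np.polyval(f,.09),'res',np.std(a[:,0]-np.polyval(f,a[:,1])), 'yaw',90-np.degrees(np.arctan(f[0])))
k=(hsv[...,1]>120)&((hsv[...,0]<8)|(hsv[...,0]>172));k[:250]=0;k[268:]=0;k[:,:235]=0;k[:,275:]=0
v,u=np.nonzero(k);print('red u',u.min(),u.max(),'tip',onz(c,u.max()+.5,v[u>u.max()-3].mean(),.0395), 'base',onz(c,u.min()-.5,v[u<u.min()+3].mean(),.0395))
```

```text
t 3.25 pos [ 0.5229 -0.2892  0.1341] yang -20.03 F [-1.   0.4 -0.6] w 0.0133
 shift [-3.3 -0.8  0.1] turn [-0. -0. -0.]
bright 1366
((517.718505859375, 97.116455078125), (42.77739715576172, 257.30010986328125), 6.204503059387207)
far [-0.1065883   0.54958659] x at y=.09 0.5399936443530775 res 0.0006562677777468837 yaw 96.08408876039599
near [-0.10831842  0.50671348] x at y=.09 0.49696482586104535 res 0.0006404846402685148 yaw 96.18208537698595
red u 244 260 tip [0.51624674 0.10577185 0.0395    ] base [0.51375324 0.14359674 0.0395    ]
```

Gripped at 13.3 mm, so on the wing. Lifting.

Emit:
{"fn": "carry_out", "kwargs": {
  "rows": [
    [[0,0,-15,0,0,0],[0,0,-40,0,0,0],[0,0,-70,0,0,0],[0,0,-80,0,0,0],[0,0,-80,0,0,0]]
  ]
}}

```text
time: 3.75
position: [0.5239, -0.2899, 0.2167]
tool_rot: [0.819, 0.573, 0.001, 0.002]
ft_force: [-0.7, -0.2, -0.8]
grip_width: 0.0135
```

Run:
```python
from h import *
go([.5255,.0523,.214],-83.9)
```

```text
t 3.75 pos [ 0.5239 -0.2899  0.2167] yang -20.02 F [-0.7 -0.2 -0.8] w 0.0135
 shift [ 322.1 -115.6    1.6] turn [ 0.04 -0.01  7.98]
```

Emit:
{"fn": "carry_out", "kwargs": {
  "rows": [
    [[20,-7,0,0,0,0.5],[50,-18,0,0,0,1.3],[85,-30,0,0,0,2.2],[120,-43,0,0,0,3.1],[155,-56,0,0,0,4],[190,-68,0,0,0,4.9],[225,-81,0,0,0,5.7],[260,-93,0,0,0,6.5],[290,-104,0,0,0,7.2],[310,-111,0,0,0,7.7],[322,-116,0,0,0,7.98],[322,-116,0,0,0,7.98],[322,-116,0,0,0,7.98]]
  ]
}}

```text
time: 5.05
position: [0.5237, 0.053, 0.2134]
tool_rot: [0.999, 0.054, -0.001, 0.0]
ft_force: [-0.7, -1.2, -0.7]
grip_width: 0.0138
```

Run:
```python
from h import *
go([.5255,.0523,.214],-83.9)
a=snap('wrist','w2');b=snap('scene','s2')
o=np.zeros((480,800,3),np.uint8);o[:,:400]=cv2.resize(a['color'][:,100:540],(400,436))[:480][:0] if 0 else 0
o=np.zeros((560,800,3),np.uint8);o[:300,:400]=cv2.resize(a['color'],(400,300));
o[:560,400:]=cv2.resize(b['color'][130:340,270:420],(400,560),interpolation=cv2.INTER_CUBIC)
cv2.imwrite('pics/c2.png',o[:,:,::-1])
```

```text
t 5.05 pos [0.5237 0.053  0.2134] yang -83.77 F [-0.7 -1.2 -0.7] w 0.0138
 shift [ 1.7  0.9 -0.6] turn [0.   0.01 0.02]
```

View pics/c2.png

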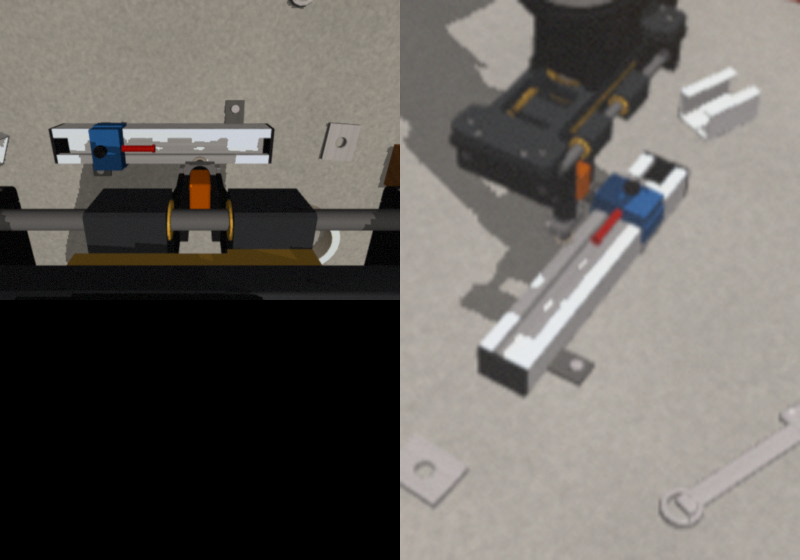

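Wrist picture: wing held between the pads at about full-frame (320,300), plunger at (225,237). Channel runs level at rows 200-260. Measure both in this view.

Run:
```python
from h import *
c=load('w2');P=cloud(c);im=c['color'];hsv=cv2.cvtColor(im,cv2.COLOR_RGB2HSV).astype(int)
k=(hsv[...,1]>150)&(abs(hsv[...,0]-12)<8);k[:240]=0;k[360:]=0;k[:,:290]=0;k[:,350:]=0
v,u=np.nonzero(k);print('wing px',u.min(),u.max(),v.min(),v.max(),len(u))
q=P[k];print('z pct',np.percentile(q[:,2],[2,50,98]).round(4),'x',np.percentile(q[:,0],[2,50,98]).round(4),'y',np.percentile(q[:,1],[2,50,98]).round(4))
for r in range(v.min(),v.max(),5): uu=u[v==r];print(r,uu.min(),uu.max(),P[r,320].round(4),im[r,320])
# channel edges
b=(hsv[...,1]<50)&(hsv[...,2]>150)
up=[];lo=[]
for uu in list(range(255,300))+list(range(350,425)):
    vv=np.nonzero(b[190:265,uu])[0]+190
    if len(vv)>4: up.append(onz(c,uu,vv.min()-.5,.032)[:2])
a=np.array(up);f=np.polyfit(a[:,1],a[:,0],1);print('far',f,np.polyval(f,.09),np.std(a[:,0]-np.polyval(f,a[:,1])))
for uu in (380,400,420): print(uu,''.join(str(int(x)//30) for x in im[195:275,uu].mean(1)), [round(P[w,uu,2],3) for w in range(195,275,5)])
```

```text
wing px 290 349 267 334 2211
z pct [0.1461 0.1688 0.1862] x [0.5206 0.5335 0.5385] y [0.0438 0.0512 0.0585]
267 320 320 [0.5291 0.0505 0.12  ] [12  5  3]
272 307 332 [0.5379 0.0516 0.1473] [77 35  3]
277 305 334 [0.5376 0.0515 0.1521] [91 41  0]
282 303 336 [0.5376 0.0515 0.1572] [92 36  0]
287 303 337 [0.537  0.0515 0.1611] [95 38  0]
292 302 336 [0.5376 0.0516 0.1669] [97 40  0]
297 291 337 [0.5368 0.0515 0.1697] [148  63   0]
302 302 337 [0.5343 0.0512 0.1691] [151  66   0]
307 303 337 [0.5321 0.051  0.1692] [148  60   0]
312 302 337 [0.5299 0.0507 0.1693] [149  66   0]
317 298 337 [0.5277 0.0505 0.1695] [150  66   0]
322 303 337 [0.5253 0.0502 0.1692] [150  66   0]
327 303 342 [0.5234 0.05   0.17  ] [148  63   0]
332 302 336 [0.5208 0.0497 0.1696] [146  65   0]
far [-0.13998684  0.55139641] 0.5387975901149475 0.004843908190799236
380 22233333333566666677666666776766667667666666665444334566666676666665444444444444 [np.float64(0.005), np.float64(0.014), np.float64(0.031), np.float64(0.031), np.float64(0.032), np.float64(0.034), np.float64(0.004), np.float64(0.003), np.float64(0.004
[... 211 characters left out ...]
4444444 [np.float64(0.0), np.float64(0.014), np.float64(0.031), np.float64(0.033), np.float64(0.032), np.float64(0.032), np.float64(0.004), np.float64(0.003), np.float64(0.003), np.float64(0.003), np.float64(0.028), np.float64(0.034), np.float64(0.033), np.float64(0.032), np.float64(0.001), np.float64(0.003)]
420 44333333333566666666666665444444444333333222222222233566666666767665444444444444 [np.float64(-0.001), np.float64(0.013), np.float64(0.03), np.float64(0.033), np.float64(0.033), np.float64(0.032), np.float64(0.003), np.float64(0.004), np.float64(0.003), np.float64(0.004), np.float64(0.027), np.float64(0.034), np.float64(0.031), np.float64(0.032), np.float64(0.002), np.float64(0.001)]
```

Run:
```python
from h import *
c=load('w2');im=c['color'].mean(2);P=cloud(c);A=[];B=[]
for u in range(365,425,4):
    z=P[:,u,2]; g=np.diff(cv2.GaussianBlur(im[:,u:u+1],(1,3),0)[:,0])
    vf=200+np.argmax(g[200:212])+.5; vn=255+np.argmin(g[255:270])+.5
    A.append(onz(c,u,vf,.032)[:2]);B.append(onz(c,u,vn,.032)[:2])
A=np.array(A);B=np.array(B)
fa=np.polyfit(A[:,1],A[:,0],1);fb=np.polyfit(B[:,1],B[:,0],1)
print(fa,fb,[ (np.polyval(fa,y),np.polyval(fb,y)) for y in(.02,.05)])
print('top centreline at .02,.05:',[.5185-.1072*(y-.09) for y in(.02,.05)])
hsv=cv2.cvtColor(c['color'],cv2.COLOR_RGB2HSV).astype(int)
k=(hsv[...,1]>150)&((hsv[...,0]<6)|(hsv[...,0]>174));k[:225]=0;k[255:]=0
v,u=np.nonzero(k);t=v[u>=u.max()-4].mean();print('red',u.min(),u.max(),t,onz(c,u.max()+.5,t,.0395))
go([.5255,.0523,.214],-83.9)
```

```text
[-0.10892406  0.54717751] [-0.12449107  0.50190664] [(np.float64(0.5449990277719639), np.float64(0.49941681685856787)), (np.float64(0.5417313060071877), np.float64(0.4956820848946528))]
top centreline at .02,.05: [0.5260039999999999, 0.5227879999999999]
red 94 426 235.0 [ 0.52961272 -0.02878303  0.0395    ]
t 5.15 pos [0.5241 0.0523 0.2138] yang -83.88 F [ 0.2  0.4 -1. ] w 0.0138
 shift [ 1.4  0.1 -0.2] turn [0.   0.01 0.  ]
```

Emit:
{"fn": "carry_out", "kwargs": {
  "rows": [
    [[0,0,20,0,0,0],[0,0,40,0,0,0],[0,0,52,0,0,0],[0,0,52,0,0,0],[0,0,52,0,0,0]]
  ]
}}

```text
time: 5.65
position: [0.5245, 0.0526, 0.1623]
tool_rot: [0.999, 0.053, -0.0, -0.0]
ft_force: [-0.1, -0.3, -1.5]
grip_width: 0.0134
```

Run:
```python
from h import *
go([.5241,.0523,.162],-83.9)
a=snap('wrist','w3');b=snap('scene','s3')
o=np.zeros((600,800,3),np.uint8);o[:480,:400]=cv2.resize(a['color'][120:360,220:420],(400,480),interpolation=cv2.INTER_CUBIC)
p=px(b,[.523,.052,.05]);print(p);u,v=p.astype(int)
o[:600,400:]=cv2.resize(b['color'][v-45:v+45,u-30:u+30],(400,600),interpolation=cv2.INTER_CUBIC);print(u-30,v-45)
cv2.imwrite('pics/c3.png',o[:,:,::-1])
```

```text
t 5.65 pos [0.5245 0.0526 0.1623] yang -83.9 F [-0.1 -0.3 -1.5] w 0.0134
 shift [-0.4  0.2  0.3] turn [-0.  0. -0.]
[331.02614739 231.54035125]
301 186
```

View pics/c3.png

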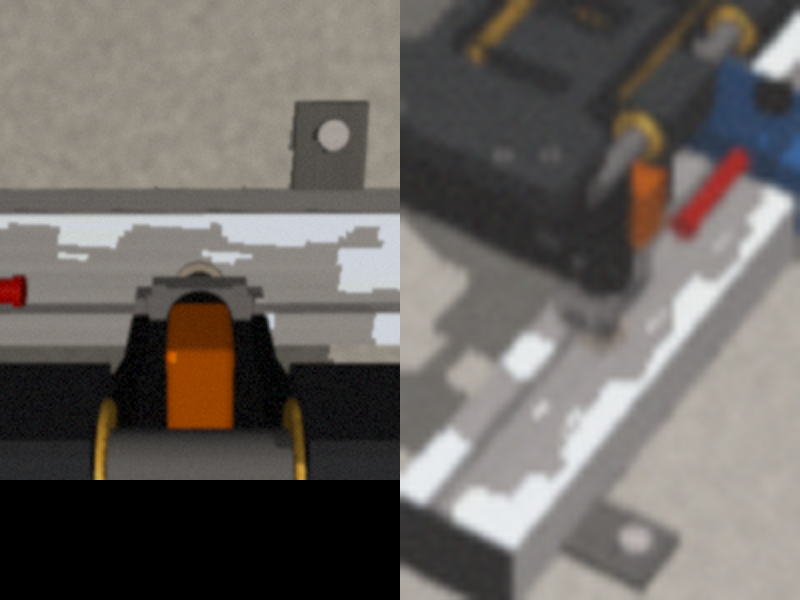

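Run:
```python
from h import *
c=load('w3')
im=c['color'].astype(int);P=cloud(c)
for u in (300,310,318,320,322,340,360): print(u,[(v,int(im[v].mean(1)[u]),round(P[v,u,2]*1000)) for v in range(212,275,2)])
for z in(.036,.040,.044): print(z,onz(c,320,251.5,z).round(4))
for u in(240,320,400): print(onz(c,u,226.5,.032).round(4))
print('bar far edge top', onz(c,320,120+277/2,.065),onz(c,290,120+289/2,.065),onz(c,351,120+289/2,.065))
```

```text
300 [(212, 142, 0), (214, 108, 2), (216, 98, 8), (218, 97, 13), (220, 98, 17), (222, 98, 22), (224, 96, 27), (226, 109, 32), (228, 198, 33), (230, 209, 34), (232, 199, 33), (234, 142, 33), (236, 132, 34), (238, 130, 33), (240, 131, 33), (242, 133, 32), (244, 130, 3), (246, 130, 4), (248, 131, 4), (250, 131, 3), (252, 136, 3), (254, 138, 2), (256, 128, 3), (258, 89, 59), (260, 54, 60), (262, 73, 256), (264, 92, 64), (266, 88, 63), (268, 89, 64), (270, 92, 65), (272, 91, 64), (274, 87, 64)]
310 [(212, 138, 1), (214, 104, 2), (216, 96, 7), (218, 100, 13), (220, 96, 18), (222, 97, 22), (224, 95, 27), (226, 117, 32), (228, 197, 32), (230, 211, 34), (232, 203, 31), (234, 147, 33), (236, 133, 33), (238, 131, 34), (240, 131, 33), (242, 133, 33), (244, 133, 3), (246, 131, 4), (248, 130, 2), (250, 132, 4), (252, 134, 3), (254, 115, 41), (256, 113, 41), (258, 86, 58), (260, 56, 60), (262, 59, 63), (264, 77, 66), (266, 86, 66), (268, 45, 68), (270, 17, 70), (272, 39, 94), (274, 46, 97)]
318 [(212, 146, 0), (214, 118, 2), (216, 98, 8), (218, 95, 13), (220, 99, 18), (222, 99, 24), (224, 94, 27), (
[... 1946 characters left out ...]
98, 17), (222, 100, 23), (224, 99, 27), (226, 128, 31), (228, 207, 33), (230, 212, 33), (232, 211, 34), (234, 211, 34), (236, 210, 33), (238, 211, 33), (240, 211, 33), (242, 200, 33), (244, 143, 4), (246, 132, 4), (248, 135, 3), (250, 135, 2), (252, 137, 3), (254, 136, 3), (256, 133, 3), (258, 132, 4), (260, 130, 4), (262, 127, 3), (264, 129, 4), (266, 130, 3), (268, 129, 4), (270, 125, 1), (272, 95, 26), (274, 84, 28)]
0.036 [0.5266 0.0497 0.036 ]
0.04 [0.5281 0.0499 0.04  ]
0.044 [0.5296 0.05   0.044 ]
[0.5362 0.1001 0.032 ]
[0.5414 0.0513 0.032 ]
[0.5466 0.0024 0.032 ]
bar far edge top [0.53327755 0.05046767 0.065     ] [0.52810734 0.06622366 0.065     ] [0.53159782 0.03343146 0.065     ]
```

The wrist crop shows the bar and foot just above the slot, and the plunger tip at crop (25,291). Relative to the slot in this view the nut is about 1.5-1.9 mm too far in +x. I'll correct that and descend by feel.

Emit:
{"fn": "carry_out", "kwargs": {
  "rows": [
    [[-1.6,0,0,0,0,0],[-1.6,0,10,0,0,0],[-1.6,0,20,0,0,0],[-1.6,0,23,0,0,0],[-1.6,0,25,0,0,0],[-1.6,0,26,0,0,0],[-1.6,0,26,0,0,0]]
  ]
}}

```text
time: 6.45
position: [0.5227, 0.0529, 0.1361]
tool_rot: [0.999, 0.054, -0.0, -0.0]
ft_force: [-0.2, -0.6, -0.2]
grip_width: 0.0134
```

Emit:
{"fn": "carry_out", "kwargs": {
  "rows": [
    [[0,0,1,0,0,0],[0,0,2,0,0,0],[0,0,3,0,0,0],[0,0,4,0,0,0],[0,0,4,0,0,0]]
  ]
}}

```text
time: 6.95
position: [0.5226, 0.0529, 0.1322]
tool_rot: [0.999, 0.053, -0.0, -0.0]
ft_force: [0.1, 0.2, -1.3]
grip_width: 0.0138
```

Run:
```python
from h import *
go([.5227,.0529,.1195],-83.9)
a=snap('wrist','w4')
cv2.imwrite('pics/c4.png',cv2.resize(a['color'][150:350,200:440],(720,600),interpolation=cv2.INTER_CUBIC)[:,:,::-1])
```

```text
t 6.95 pos [0.5226 0.0529 0.1322] yang -83.87 F [ 0.1  0.2 -1.3] w 0.0138
 shift [ 0.1 -0.  12.7] turn [-0.  0.  0.]
```

View pics/c4.png

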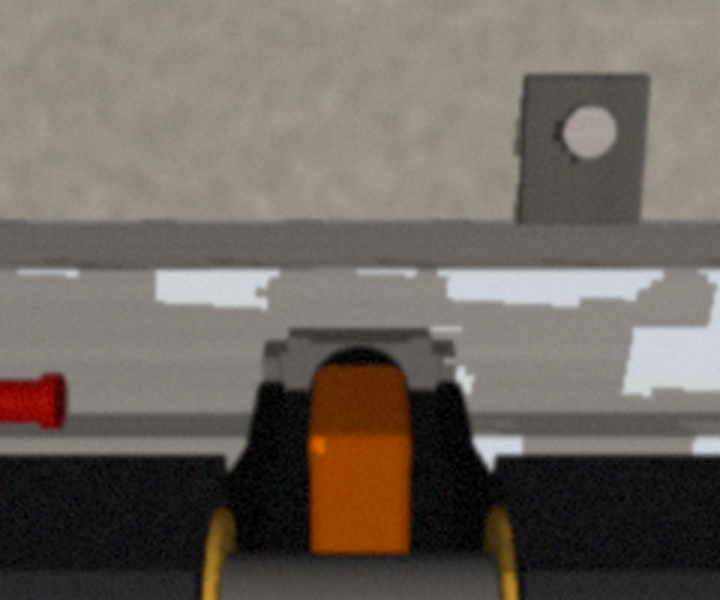

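The bar is down in the slot with no contact force. Before turning, I need the nut's offset from the tool axis, judged by wing against finger in the tool frame.

Run:
```python
from h import *
for n,p,r in(('w4',[.5226,.0529,.1322],-83.87),('w2',[.5237,.053,.2134],-83.77)):
    c=load(n);P=cloud(c);a=np.radians(r);y=np.array([np.cos(a),np.sin(a),0]);z=np.array([0,0,-1.]);x=np.cross(y,z)
    T=(P-np.array(p))@np.c_[x,y,z]*1000
    for v in (266,272,278,284,290,296,302,308,314,320):
        print(n,v,[tuple(T[v,u].round(0).astype(int)) for u in (278,284,290,294,298,320,342,346,350,356,362)])
```

```text
w4 266 [(np.int64(-9), np.int64(-23), np.int64(129)), (np.int64(-9), np.int64(-20), np.int64(129)), (np.int64(3), np.int64(-13), np.int64(101)), (np.int64(3), np.int64(-11), np.int64(99)), (np.int64(4), np.int64(-9), np.int64(98)), (np.int64(6), np.int64(3), np.int64(94)), (np.int64(4), np.int64(15), np.int64(98)), (np.int64(3), np.int64(17), np.int64(100)), (np.int64(3), np.int64(20), np.int64(100)), (np.int64(-9), np.int64(26), np.int64(129)), (np.int64(-9), np.int64(30), np.int64(129))]
w4 272 [(np.int64(-13), np.int64(-24), np.int64(129)), (np.int64(-13), np.int64(-20), np.int64(129)), (np.int64(1), np.int64(-13), np.int64(97)), (np.int64(0), np.int64(-11), np.int64(98)), (np.int64(0), np.int64(-9), np.int64(98)), (np.int64(14), np.int64(3), np.int64(67)), (np.int64(0), np.int64(15), np.int64(98)), (np.int64(1), np.int64(17), np.int64(96)), (np.int64(1), np.int64(19), np.int64(96)), (np.int64(-13), np.int64(26), np.int64(128)), (np.int64(-13), np.int64(30), np.int64(129))]
w4 278 [(np.int64(-17), np.int64(-24), np.int64(129)), (np.int64(-17), np.int64(-20), np.int64(128)), (np.in
[... 8072 characters left out ...]
int64(9), np.int64(11), np.int64(36)), (np.int64(10), np.int64(13), np.int64(36)), (np.int64(9), np.int64(14), np.int64(37)), (np.int64(11), np.int64(16), np.int64(34)), (np.int64(11), np.int64(19), np.int64(34))]
w2 320 [(np.int64(11), np.int64(-13), np.int64(30)), (np.int64(10), np.int64(-10), np.int64(30)), (np.int64(9), np.int64(-8), np.int64(32)), (np.int64(9), np.int64(-7), np.int64(32)), (np.int64(10), np.int64(-5), np.int64(31)), (np.int64(2), np.int64(3), np.int64(44)), (np.int64(9), np.int64(11), np.int64(32)), (np.int64(9), np.int64(13), np.int64(33)), (np.int64(9), np.int64(14), np.int64(32)), (np.int64(11), np.int64(16), np.int64(29)), (np.int64(10), np.int64(18), np.int64(30))]
```

Emit:
{"fn": "carry_out", "kwargs": {
  "rows": [
    [[0,0,2,0,0,0],[0,0,4,0,0,0],[0,0,6,0,0,0],[0,0,8,0,0,0],[0,0,8,0,0,0]]
  ]
}}

```text
time: 7.5
position: [0.5228, 0.0529, 0.1244]
tool_rot: [0.999, 0.053, 0.0, 0.0]
ft_force: [-0.7, -0.5, 5.1]
grip_width: 0.0136
```

The spring foot made contact where predicted. The wing centre sits 3.2 mm along tool -x, so I'll turn about that point: push down, turn part way, check, then finish.

Emit:
{"fn": "carry_out", "kwargs": {
  "rows": [
    [[0,0,2,0,0,0],[0,0,4,0,0,0],[0,0,4.8,0,0,0],[0,0,4.8,0,0,0],[0,-0.4,4.8,0,0,-0.94],[-0.1,-0.8,4.8,0,0,-1.88],[-0.2,-1.2,4.8,0,0,-2.81],[-0.4,-1.6,4.8,0,0,-3.75],[-0.4,-1.6,4.8,0,0,-3.75]]
  ]
}}

```text
time: 8.4
position: [0.5231, 0.0543, 0.1203]
tool_rot: [0.95, 0.311, 0.001, 0.001]
ft_force: [-0.9, -0.0, 8.4]
grip_width: 0.0137
```

Run:
```python
from h import *
o=robot.get_obs();print(o['position'],o['ft_force'].round(2),o['moment'].round(3));go([.5196-.0032*.1063,.0526+.0032*.994,.1196],6.1)
```

```text
[0.52305239 0.05433985 0.12032065] [-0.86 -0.02  8.41] [-0.049  0.007  0.   ]
t 8.4 pos [0.5231 0.0543 0.1203] yang -53.73 F [-0.9 -0.   8.4] w 0.0137
 shift [-2.2 -3.4  0.7] turn [ 0.02 -0.01 -7.48]
```

Emit:
{"fn": "carry_out", "kwargs": {
  "rows": [
    [[0,-0.4,0.4,0,0,-0.94],[-0.1,-0.8,0.4,0,0,-1.88],[-0.3,-1.2,0.4,0,0,-2.81],[-0.4,-1.6,0.4,0,0,-3.75],[-0.7,-2,0.4,0,0,-4.68],[-1,-2.3,0.4,0,0,-5.61],[-1.3,-2.6,0.4,0,0,-6.54],[-1.7,-2.9,0.4,0,0,-7.5],[-1.7,-2.9,0.4,0,0,-7.5],[-1.7,-2.9,0.4,0,0,-7.5]]
  ]
}}

```text
time: 9.4
position: [0.5202, 0.0556, 0.12]
tool_rot: [0.668, 0.744, 0.001, 0.001]
ft_force: [0.2, 0.6, 7.4]
grip_width: 0.0137
```

Run:
```python
from h import *
o=robot.get_obs();print(o['position'],o['ft_force'].round(2),o['moment'].round(3));go([.5196-.0032*.1063,.0526+.0032*.994,.1196],6.1)
a=snap('wrist','w5')
cv2.imwrite('pics/c5.png',cv2.resize(a['color'][0:360,160:480],(533,600),interpolation=cv2.INTER_CUBIC)[:,:,::-1])
```

```text
[0.52023796 0.05563681 0.12000803] [0.24 0.65 7.39] [-0.039 -0.173 -0.01 ]
t 9.4 pos [0.5202 0.0556 0.12  ] yang 6.14 F [0.2 0.6 7.4] w 0.0137
 shift [ 0.2 -1.   0.4] turn [0.02 0.01 0.01]
```

View pics/c5.png

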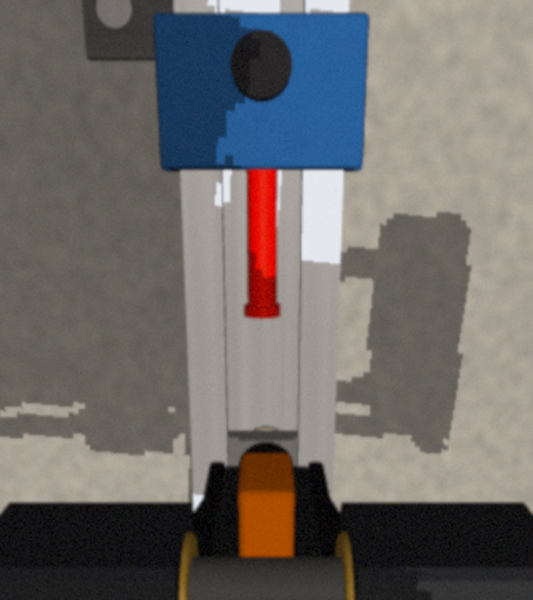

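Wrist view: the bar lies across under the lips, and the wing at crop (266,480) is in line with the plunger tip at (262,316). The resisting moment is negligible. Measure the gap.

```bash
cat >> h.py <<'E'
def gap(n,tipu=None):
    o=robot.get_obs();p=o['position'];m=R.from_quat(o['tool_rot']).as_matrix()
    c=snap('wrist',n);hsv=cv2.cvtColor(c['color'],cv2.COLOR_RGB2HSV).astype(int)
    red=(hsv[...,1]>150)&((hsv[...,0]<6)|(hsv[...,0]>174))&(hsv[...,2]>60);red[330:]=0;red[:,:290]=0;red[:,345:]=0
    blue=(hsv[...,1]>120)&(abs(hsv[...,0]-107)<12)
    v,u=np.nonzero(red);col=range(int(np.median(u))-2,int(np.median(u))+3)
    tl=np.mean([np.nonzero(red[:,k])[0].max() for k in col])+.5; uu=np.median(u)
    bl=np.mean([np.nonzero(blue[:,k])[0].max() for k in list(range(275,300))+list(range(335,360)) if blue[:,k].any()])+.5
    f=lambda r,z:(m.T@(onz(c,uu,r,z)-p)*1000)
    P=cloud(c)
    print('tip row',tl,'tip toolx z.0445',f(tl,.0445).round(1),'z.0395',f(tl,.0395).round(1),'| block row',bl,'face z.048',f(bl,.048).round(1),'z.033',f(bl,.033).round(1))
    print('tip depths',[(m.T@(P[int(tl)-k,int(uu)]-p)*1000).round(1) for k in(2,4,8)],'block',[(m.T@(P[int(bl)-k,288]-p)*1000).round(1) for k in(1,2,4)])
    print(' t',round(o['time'],2),'pos',p.round(4),'F',o['ft_force'].round(2),'M',o['moment'].round(3))
E
python3 - <<'E'
from h import *
gap('w6')
E
```

```text
tip row 190.5 tip toolx z.0445 [47.6 -1.7 75.5] z.0395 [46.6 -1.7 80.5] | block row 388.84 face z.048 [-57.3  -1.9  72. ] z.033 [-69.8  -2.   87. ]
tip depths [array([48.9, -1.7, 74.3]), array([49.5, -1.7, 76. ]), array([51.4, -1.7, 75.3])] block [array([-69. , -18.6,  87.7]), array([-67.8, -18.6,  87. ]), array([-11.6, -11.8,  19.8])]
 t 9.45 pos [0.5203 0.0556 0.12  ] F [-0.37 -0.25  7.06] M [-0.019 -0.15  -0.003]
```

Emit:
{"fn": "carry_out", "kwargs": {
  "rows": [
    [[3,0,0,0,0,0],[7,0,0,0,0,0],[12,0,0,0,0,0],[17,0,0,0,0,0],[22,0,0,0,0,0],[27,0,0,0,0,0],[31,0,0,0,0,0],[33,0,0,0,0,0],[33,0,0,0,0,0],[33,0,0,0,0,0]]
  ]
}}

```text
time: 10.5
position: [0.5169, 0.0884, 0.1201]
tool_rot: [0.668, 0.744, 0.001, 0.002]
ft_force: [0.1, 0.6, 7.7]
grip_width: 0.0134
```

```bash
sed -i 's/abs(hsv\[...,0\]-107)<12)/abs(hsv[...,0]-107)<12);blue[250:]=0/' h.py
python3 - <<'E'
from h import *
gap('w7')
c=load('w7');im=c['color'].astype(int)
for v in (225,235):print(v,[int(x) for x in im[v,290:350:2].mean(1)])
E
```

```text
tip row 259.5 tip toolx z.0445 [14.2 -1.8 75.5] z.0395 [12.3 -1.8 80.5] | block row 179.5 face z.048 [53.1 -1.7 72. ] z.033 [50.6 -1.7 87. ]
tip depths [array([15.8, -1.7, 74.8]), array([17.2, -1.7, 73.7]), array([18.5, -1.7, 75.7])] block [array([ 53.9, -14.2,  71.2]), array([ 54.5, -14.2,  70.5]), array([ 55.3, -14.2,  70.9])]
 t 10.5 pos [0.5169 0.0884 0.1201] F [0.05 0.62 7.66] M [-0.054 -0.142  0.048]
225 [158, 158, 151, 146, 155, 152, 157, 160, 162, 132, 59, 51, 55, 57, 61, 64, 54, 70, 148, 160, 157, 159, 157, 157, 136, 155, 158, 155, 157, 158]
235 [159, 159, 151, 144, 153, 151, 152, 156, 161, 127, 53, 50, 55, 61, 58, 66, 56, 74, 147, 156, 157, 159, 159, 157, 135, 151, 157, 155, 155, 156]
```

Emit:
{"fn": "carry_out", "kwargs": {
  "rows": [
    [[3,0,0,0,0,0],[6,0,0,0,0,0],[8,0,0,0,0,0],[9,0,0,0,0,0],[10,0,0,0,0,0],[11,0,0,0,0,0],[12,0,0,0,0,0],[12,0,0,0,0,0],[12,0,0,0,0,0]]
  ]
}}

```text
time: 11.45
position: [0.5157, 0.1001, 0.12]
tool_rot: [0.668, 0.744, 0.001, 0.002]
ft_force: [-0.1, -1.1, 8.0]
grip_width: 0.0133
```

Run:
```python
from h import *
gap('w8')
a=load('w8');cv2.imwrite('pics/c8.png',cv2.resize(a['color'][120:340,220:420],(545,600),interpolation=cv2.INTER_CUBIC)[:,:,::-1])
```

```text
tip row 271.5 tip toolx z.0445 [ 8.  -1.8 75.5] z.0395 [ 5.9 -1.8 80.5] | block row 205.5 face z.048 [41.5 -1.7 72. ] z.033 [37.9 -1.8 87. ]
tip depths [array([ 9.4, -1.8, 75.2]), array([10.4, -1.8, 75.3]), array([12.2, -1.8, 76. ])] block [array([ 42.4, -14.5,  70.8]), array([ 42.8, -14.5,  71.3]), array([ 44. , -14.4,  69.6])]
 t 11.45 pos [0.5157 0.1001 0.12  ] F [-0.15 -1.11  8.03] M [-0.349 -0.121  0.035]
```

View pics/c8.png

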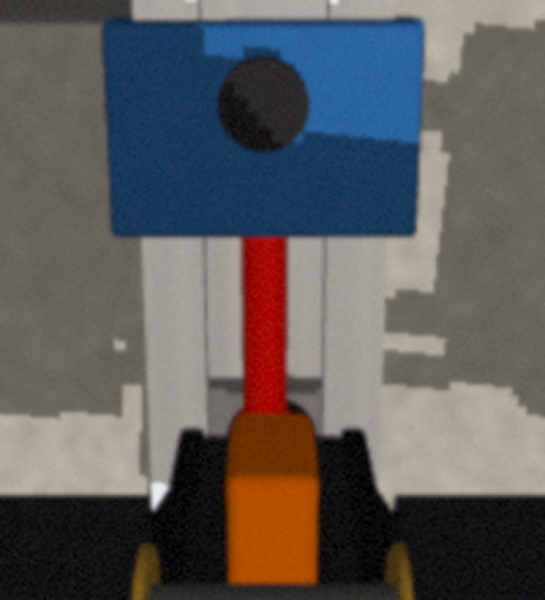

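Wrist crop: the plunger runs from the block at row 236 to under the wing at row 413, so the tip is hidden but in contact. Fy and Mx show it is being pushed. Average the force readings, advance 2 mm, and average again.

```bash
cat >> h.py <<'E'
def avg(n=6):
    L=[]
    for _ in range(n): robot.camera('top'); o=robot.get_obs(); L.append(np.r_[o['ft_force'],o['moment'],o['position']*1000])
    print(o['time'],np.mean(L,0).round(3),np.std(L,0)[:6].round(3))
E
python3 -c "
from h import *
avg()"
```

```text
11.8 [ 1.50000e-02 -1.71000e+00  7.83300e+00 -3.84000e-01 -1.58000e-01
  5.00000e-03  5.15641e+02  1.00079e+02  1.20035e+02] [0.359 0.459 0.589 0.02  0.017 0.025]
```

Emit:
{"fn": "carry_out", "kwargs": {
  "rows": [
    [[1,0,0,0,0,0],[2,0,0,0,0,0],[2,0,0,0,0,0],[2,0,0,0,0,0]]
  ]
}}

```text
time: 12.2
position: [0.5155, 0.1019, 0.12]
tool_rot: [0.668, 0.744, 0.001, 0.002]
ft_force: [-1.0, -2.8, 7.6]
grip_width: 0.0134
```

```bash
python3 -c "
from h import *
avg();gap('w9')"
```

```text
12.5 [-1.42000e-01 -2.54700e+00  7.65700e+00 -5.40000e-01 -1.54000e-01
  1.90000e-02  5.15453e+02  1.01876e+02  1.20034e+02] [0.393 0.685 0.271 0.012 0.018 0.02 ]
tip row 271.5 tip toolx z.0445 [ 8.  -1.7 75.5] z.0395 [ 5.9 -1.7 80.5] | block row 209.5 face z.048 [39.6 -1.6 71.9] z.033 [35.9 -1.7 86.9]
tip depths [array([ 9.1, -1.7, 76.1]), array([10.4, -1.7, 75.3]), array([13. , -1.7, 74.1])] block [array([ 40.7, -14.5,  70.3]), array([ 41. , -14.5,  71.2]), array([ 42. , -14.5,  70.7])]
 t 12.5 pos [0.5154 0.1019 0.12  ] F [ 0.5  -1.28  8.12] M [-0.539 -0.187 -0.015]
```

Plunger push estimates: 4.8 mm from the moment slope, 5.4 mm from the force, 4.6 mm from geometry. I'll add 0.5 mm for spring-back, ease up close to the seat, and look at the forces before opening.

Emit:
{"fn": "carry_out", "kwargs": {
  "rows": [
    [[0.5,0,0,0,0,0],[0.5,0,0,0,0,0],[0.5,0,-1,0,0,0],[0.5,0,-2,0,0,0],[0.5,0,-3,0,0,0],[0.5,0,-3.8,0,0,0],[0.5,0,-3.8,0,0,0],[0.5,0,-3.8,0,0,0]]
  ]
}}

```text
time: 13.35
position: [0.5154, 0.1023, 0.1237]
tool_rot: [0.668, 0.744, 0.001, 0.002]
ft_force: [1.0, -2.7, 5.5]
grip_width: 0.0137
```

```bash
python3 -c "
from h import *
avg()"
```

```text
13.65 [ 5.71000e-01 -2.74000e+00  5.95600e+00 -6.20000e-01 -2.09000e-01
  5.00000e-03  5.15409e+02  1.02261e+02  1.23650e+02] [0.525 0.459 0.334 0.029 0.027 0.023]
```

Emit:
{"fn": "carry_out", "kwargs": {
  "rows": [
    [[0,0,-0.4,0,0,0],[0,0,-0.8,0,0,0],[0,0,-0.8,0,0,0]]
  ]
}}

```text
time: 13.95
position: [0.5152, 0.1026, 0.1242]
tool_rot: [0.668, 0.744, 0.001, 0.001]
ft_force: [0.6, -2.0, 5.1]
grip_width: 0.0135
```

```bash
python3 -c "
from h import *
avg()"
```

```text
14.25 [ 1.35600e+00 -2.66300e+00  5.82400e+00 -6.08000e-01 -4.06000e-01
  1.40000e-02  5.15185e+02  1.02665e+02  1.24178e+02] [0.603 0.789 0.283 0.032 0.032 0.02 ]
```

A small sideways force (Fx +1.3 N, My changing) suggests the nut sits slightly off-centre. Ease 0.8 mm along tool +y.

Emit:
{"fn": "carry_out", "kwargs": {
  "rows": [
    [[0,0.4,0,0,0,0],[0,0.8,0,0,0,0],[0,0.8,0,0,0,0]]
  ]
}}

```text
time: 14.55
position: [0.5154, 0.1028, 0.1241]
tool_rot: [0.668, 0.744, 0.0, 0.001]
ft_force: [0.3, -3.1, 6.7]
grip_width: 0.0137
```

```bash
python3 -c "
from h import *
avg()"
```

```text
14.85 [ 3.37000e-01 -2.66400e+00  6.55200e+00 -6.56000e-01 -2.55000e-01
  4.00000e-03  5.15388e+02  1.02750e+02  1.24093e+02] [0.438 0.557 0.57  0.042 0.021 0.013]
```

Emit:
{"fn": "carry_out", "kwargs": {
  "rows": [
    [[0,0.4,0,0,0,0],[0,0.7,0,0,0,0],[0,0.7,0,0,0,0]]
  ]
}}

```text
time: 15.15
position: [0.5156, 0.1028, 0.124]
tool_rot: [0.668, 0.744, -0.0, 0.0]
ft_force: [0.1, -4.6, 6.9]
grip_width: 0.0136
```

```bash
python3 -c "
from h import *
avg()"
```

```text
15.45 [-1.51000e-01 -3.37000e+00  6.09500e+00 -6.87000e-01 -9.60000e-02
 -1.30000e-02  5.15588e+02  1.02818e+02  1.23972e+02] [0.622 0.221 0.534 0.033 0.012 0.033]
```

Emit:
{"fn": "carry_out", "kwargs": {
  "rows": [
    [[-0.4,0,0,0,0,0],[-0.4,0,0,0,0,0]]
  ]
}}

```text
time: 15.65
position: [0.5156, 0.1027, 0.124]
tool_rot: [0.668, 0.744, 0.0, 0.0]
ft_force: [0.0, -1.4, 5.6]
grip_width: 0.0139
```

Emit:
{"fn": "carry_out", "kwargs": {
  "rows": [
    [[0,0,0,0,0,0],[0,0,0,0,0,0],[0,0,0,0,0,0],[0,0,0,0,0,0],[0,0,0,0,0,0],[0,0,0,0,0,0]]
  ],
  "fingers": 0.6
}}

```text
time: 16.25
position: [0.5154, 0.1028, 0.1235]
tool_rot: [0.668, 0.744, -0.0, -0.0]
ft_force: [0.4, -0.1, 0.7]
grip_width: 0.0501
```

Emit:
{"fn": "carry_out", "kwargs": {
  "rows": [
    [[0,0,-5,0,0,0],[0,0,-20,0,0,0],[0,0,-50,0,0,0],[0,0,-80,0,0,0],[0,0,-110,0,0,0],[-30,0,-130,0,0,0],[-60,0,-130,0,0,0],[-60,0,-130,0,0,0],[-60,0,-130,0,0,0]]
  ]
}}

```text
time: 17.15
position: [0.5216, 0.0428, 0.2539]
tool_rot: [0.669, 0.743, 0.0, -0.0]
ft_force: [-1.1, 0.5, -0.4]
grip_width: 0.0523
```

Run:
```python
from h import *
a=snap('wrist','w10');b=snap('scene','s10')
P=cloud(b)
q=np.array([.5155,.1025,.05]);u,v=px(b,q).astype(int);u2,v2=px(a,q).astype(int);print(u,v,u2,v2)
o=np.zeros((600,800,3),np.uint8)
v2=min(max(v2,90),390);u2=min(max(u2,100),540)
o[:,:400]=cv2.resize(a['color'][v2-90:v2+90,u2-60:u2+60],(400,600),interpolation=cv2.INTER_CUBIC)
o[:,400:]=cv2.resize(b['color'][v-60:v+48,u-36:u+36],(400,600),interpolation=cv2.INTER_CUBIC)
cv2.imwrite('pics/c10.png',o[:,:,::-1])
```

```text
342 216 320 141
```

View pics/c10.png

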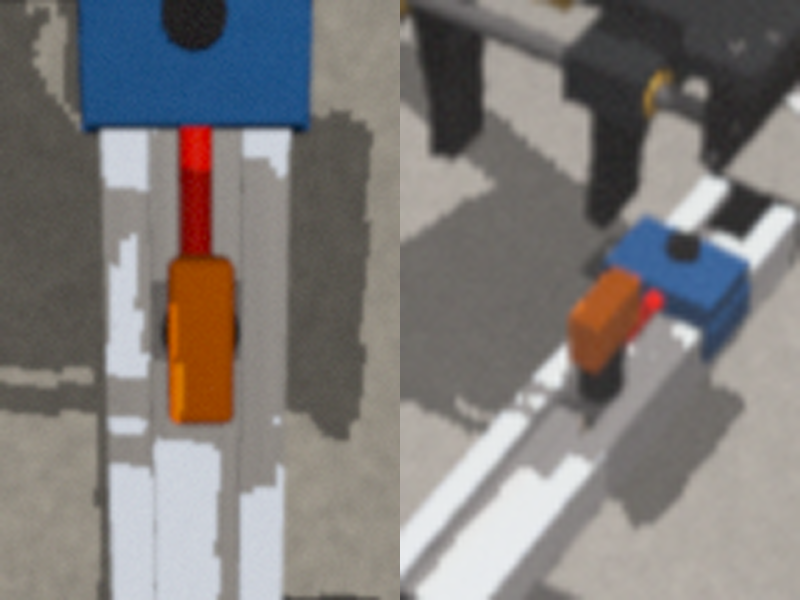

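The nut stands upright with its wing along the slot at crop (200,340). The plunger is visible from the block face at row 128 to the wing at row 257. Measure the compression, height and yaw.

Run:
```python
from h import *
def meas(c,name):
    P=cloud(c);hsv=cv2.cvtColor(c['color'],cv2.COLOR_RGB2HSV).astype(int);yy,xx=np.indices((480,640))
    u,v=px(c,[.5155,.1025,.07]);near=(abs(xx-u)<40)&(abs(yy-v)<40)
    w=near&(abs(hsv[...,0]-12)<7)&(hsv[...,1]>140)
    top=w&(P[...,2]>.0755)&(P[...,2]<.084)
    q=P[top];print(name,'n',top.sum(),'wing top z',np.median(q[:,2]).round(4))
    vv,uu=np.nonzero(top);q=np.array([onz(c,a,b,.0795) for a,b in zip(uu,vv)]);r=cv2.minAreaRect((q[:,:2]*1000).astype(np.float32));print(r)
    ax=np.array([-.1063,.9943]); s=q[:,:2]@ax*1000; lat=q[:,:2]@np.array([.9943,.1063])*1000
    print('wing s',s.min().round(1),s.max().round(1),'mid',((s.min()+s.max())/2).round(1),'lat',lat.min().round(1),lat.max().round(1))
    bl=(abs(xx-u)<80)&(abs(yy-v)<110)&(abs(hsv[...,0]-107)<12)&(hsv[...,1]>120)&(P[...,2]>.043)&(P[...,2]<.054)
    b=np.array([onz(c,a_,b_,.048) for b_,a_ in np.argwhere(bl)]);sb=b[:,:2]@ax*1000;lb=b[:,:2]@np.array([.9943,.1063])*1000
    print('block s',np.percentile(sb,[0,.5,99.5,100]).round(1),'lat',lb.min().round(1),lb.max().round(1))
    f=np.percentile(sb,.5);n=(s.min()+s.max())/2;print(' exposed',f-n-9,'compression',38-(f-n-9))
meas(load('w10'),'wrist');meas(snap('top','t10'),'top')
```

```text
wrist n 954 wing top z 0.0803
((515.3032836914062, 96.97474670410156), (13.237040519714355, 33.4507942199707), 6.461191177368164)
wing s 25.0 58.3 mid 41.6 lat 516.1 529.4
block s [ 85.6  85.7 118.9 118.9] lat 496.6 546.6
 exposed 35.00728460337561 compression 2.9927153966243907
top n 0 wing top z nan
  return _methods._mean(a, axis=axis, dtype=dtype,
  ret = ret.dtype.type(ret / rcount)
Traceback (most recent call last):
IndexError: too many indices for array: array is 1-dimensional, but 2 were indexed
```

Emit:
{"fn": "carry_out", "kwargs": {
  "rows": [
    [[-40,0,0,0,0,0],[-80,0,0,0,0,0],[-120,0,0,0,0,0],[-150,0,0,0,0,0],[-150,0,0,0,0,0]]
  ]
}}

```text
time: 17.8
position: [0.5389, -0.1089, 0.2534]
tool_rot: [0.669, 0.743, -0.0, 0.001]
ft_force: [-0.2, 0.3, -0.3]
grip_width: 0.0518
```

Run:
```python
from h import *
c=snap('top','t11');cs=snap('scene','s11')
cv2.imwrite('pics/t11.png',np.vstack([cv2.resize(c['color'][225:290,195:335],(700,325),interpolation=cv2.INTER_CUBIC),cv2.resize(c['color'],(700,525))[50:320]])[:,:,::-1])
P=cloud(c);hsv=cv2.cvtColor(c['color'],cv2.COLOR_RGB2HSV).astype(int);yy,xx=np.indices((480,640))
ax=np.array([-.1063,.9943])
near=(xx>195)&(xx<335)&(yy>225)&(yy<290)
def s(m,z):
    q=np.array([onz(c,a,b,z) for b,a in np.argwhere(m)]);k=q[:,:2]@ax*1000;return k.min().round(1),k.max().round(1),len(k)
w=near&(abs(hsv[...,0]-13)<6)&(hsv[...,1]>110)
print('wing s',s(w,.0795)); b=near&(abs(hsv[...,0]-107)<14)&(hsv[...,1]>90);print('block s',s(b,.048))
r=near&(hsv[...,1]>120)&((hsv[...,0]<6)|(hsv[...,0]>172));print('red',s(r,.0445))
print('wing px',[np.argwhere(w)[:,k].min() for k in(0,1)],[np.argwhere(w)[:,k].max() for k in(0,1)],'z',np.percentile(P[w][:,2],[50,90]).round(3))
o=robot.get_obs();print(o['time'],o['ft_force'])
```

```text
wing s (np.float64(25.9), np.float64(59.1), 98)
block s (np.float64(87.6), np.float64(119.6), 284)
red (np.float64(64.3), np.float64(86.5), 30)
wing px [np.int64(253), np.int64(255)] [np.int64(259), np.int64(270)] z [0.08  0.083]
17.9 [-0.96798985  0.64116452  0.26292315]
```

View pics/t11.png

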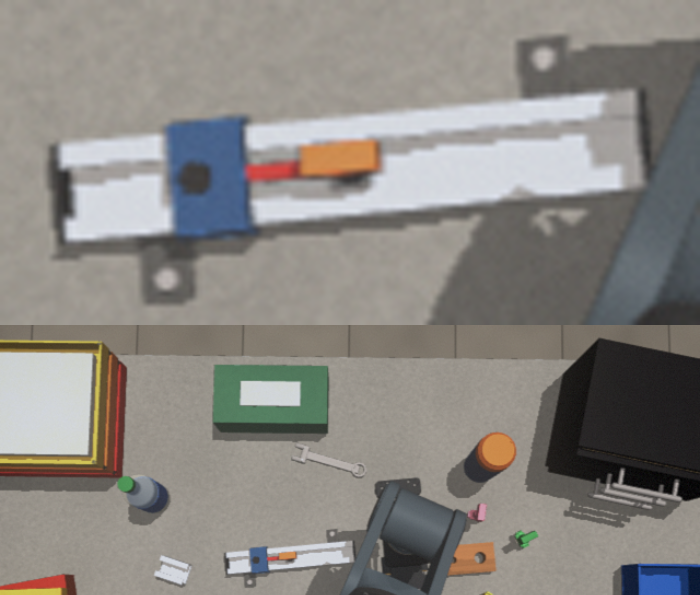

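```bash
python3 -c "
from h import *
print(robot.hand_in())"
```

```text
the job is handed in; nothing more can be done
None
```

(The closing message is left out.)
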